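# Lay out resin specimens on the light box

## Task

The resin-cast teaching specimens have been tipped out in a heap on the light box: spread them out for viewing in one even layer over the bright panel, every block lying flat wholly on the panel, none within about 30 mm of another, and no part of the panel left bare: at least one block in each sixth of it (halves of its width by thirds of its length). Slide the dimmer so that the white line on its cap lines up with the orange arrow, and leave the other things on the desk where they are.

Things in the scene. Friction and masses are not known exactly. Their poses are not given: they have to be found in the camera images.
- lightbox: flat white light box fixed on the desk, 340 mm (x) by 500 mm (y), its whole top flat at 40 mm above the desk. Origin on the desk under the centre of the bright panel, which spans -150 to +150 mm in x and -200 to +200 mm in y of this frame. A white rim 20 mm wide (15 mm on the +y side) surrounds it; on the -y side is the control strip (y -200 to -285 mm) with the dimmer. z is up, yaw varies.
- dimmer (a joint): travel of the dimmer slider in m: 0 at the end towards the robot (dark) to 0.11 at the far end (bright); it slides along the light box's +x, at about 1.5 N, and stays where it is left
- dimmer_top (a point): centre of the top face of the dimmer's black cap (26 mm along its track, 20 mm across, 30 mm high, standing 2 mm above the strip), marked by a white line across the cap; at y = -245 mm of the light box, 72 mm above the desk
- marker: flat orange arrow sticker (1.5 mm, fixed) on the control strip, at y = -269 mm of the light box on the outer side of the slider's track; its narrow tip points at the track. Origin at the tip's centre line, axes as the light box's: the dimmer is at the mark when dimmer_top has the same x in this frame
- base1: a resin-cast specimen block, tinted clear amber, blue or green with a bone, stone or organ inside, 60 x 60 x 30 mm, about 130 g, origin at its centre (15 mm above its underside, so 55 mm above the desk when it lies flat on the panel), z through the 30 mm thickness; at the start the blocks lie flat, in up to three layers; None if it is not in this run
- base2: a resin-cast specimen block, tinted clear amber, blue or green with a bone, stone or organ inside, 60 x 60 x 30 mm, about 130 g, origin at its centre (15 mm above its underside, so 55 mm above the desk when it lies flat on the panel), z through the 30 mm thickness; at the start the blocks lie flat, in up to three layers; None if it is not in this run
- base3: a resin-cast specimen block, tinted clear amber, blue or green with a bone, stone or organ inside, 60 x 60 x 30 mm, about 130 g, origin at its centre (15 mm above its underside, so 55 mm above the desk when it lies flat on the panel), z through the 30 mm thickness; at the start the blocks lie flat, in up to three layers; None if it is not in this run
- mid1: a resin-cast specimen block, tinted clear amber, blue or green with a bone, stone or organ inside, 60 x 60 x 30 mm, about 130 g, origin at its centre (15 mm above its underside, so 55 mm above the desk when it lies flat on the panel), z through the 30 mm thickness; at the start the blocks lie flat, in up to three layers; None if it is not in this run
- mid2: a resin-cast specimen block, tinted clear amber, blue or green with a bone, stone or organ inside, 60 x 60 x 30 mm, about 130 g, origin at its centre (15 mm above its underside, so 55 mm above the desk when it lies flat on the panel), z through the 30 mm thickness; at the start the blocks lie flat, in up to three layers; None if it is not in this run
- top1: a resin-cast specimen block, tinted clear amber, blue or green with a bone, stone or organ inside, 60 x 60 x 30 mm, about 130 g, origin at its centre (15 mm above its underside, so 55 mm above the desk when it lies flat on the panel), z through the 30 mm thickness; at the start the blocks lie flat, in up to three layers; None if it is not in this run
- side1: a resin-cast specimen block, tinted clear amber, blue or green with a bone, stone or organ inside, 60 x 60 x 30 mm, about 130 g, origin at its centre (15 mm above its underside, so 55 mm above the desk when it lies flat on the panel), z through the 30 mm thickness; at the start the blocks lie flat, in up to three layers; None if it is not in this run
- side2: a resin-cast specimen block, tinted clear amber, blue or green with a bone, stone or organ inside, 60 x 60 x 30 mm, about 130 g, origin at its centre (15 mm above its underside, so 55 mm above the desk when it lies flat on the panel), z through the 30 mm thickness; at the start the blocks lie flat, in up to three layers; None if it is not in this run
- side3: a resin-cast specimen block, tinted clear amber, blue or green with a bone, stone or organ inside, 60 x 60 x 30 mm, about 130 g, origin at its centre (15 mm above its underside, so 55 mm above the desk when it lies flat on the panel), z through the 30 mm thickness; at the start the blocks lie flat, in up to three layers; None if it is not in this run
- pill_bottle: bystander: amber pill jar, 48 mm across, 85 mm high, origin under its centre
- loupe: bystander: round black stand magnifier, 54 mm across, 38 mm high, origin under its centre
- mouse: bystander: black computer mouse, 105 x 60 x 34 mm, origin under its centre
- book: bystander: teal book lying flat, 234 x 163 x 20 mm, origin under its centre
Mind the look-alikes: they are no part of the job. What is shaped like the mid2 but purple is not meant.

How it is judged:
At the end, for the whole second after the job is handed in: Every block flat and at rest on the panel (centre 50-61 mm high, within 125 mm in x and 175 mm in y of the panel centre), block centres over 87 mm apart, a block centre in each sixth (split at x = 0 and y = +-66.7 mm), and the dimmer line within 5 mm of the arrow along the track (x of base1 in the frame of lightbox between -0.125 and 0.125 m and y of base1 in the frame of lightbox between -0.175 and 0.175 m and z of base1 in the frame of lightbox between 0.05 and 0.061 m and linear speed of each of base1, base2, base3, mid1, mid2, top1, side1, side2, side3 below 0.02 m/s and x of base2 in the frame of lightbox between -0.125 and 0.125 m and y of base2 in the frame of lightbox between -0.175 and 0.175 m and z of base2 in the frame of lightbox between 0.05 and 0.061 m and x of base3 in the frame of lightbox between -0.125 and 0.125 m and y of base3 in the frame of lightbox between -0.175 and 0.175 m and z of base3 in the frame of lightbox between 0.05 and 0.061 m and x of mid1 in the frame of lightbox between -0.125 and 0.125 m and y of mid1 in the frame of lightbox between -0.175 and 0.175 m and z of mid1 in the frame of lightbox between 0.05 and 0.061 m and x of mid2 in the frame of lightbox between -0.125 and 0.125 m and y of mid2 in the frame of lightbox between -0.175 and 0.175 m and z of mid2 in the frame of lightbox between 0.05 and 0.061 m and x of top1 in the frame of lightbox between -0.125 and 0.125 m and y of top1 in the frame of lightbox between -0.175 and 0.175 m and z of top1 in the frame of lightbox between 0.05 and 0.061 m and x of side1 in the frame of lightbox between -0.125 and 0.125 m and y of side1 in the frame of lightbox between -0.175 and 0.175 m and z of side1 in the frame of lightbox between 0.05 and 0.061 m and x of side2 in the frame of lightbox between -0.125 and 0.125 m and y of side2 in the frame of lightbox between -0.175 and 0.175 m and z of side2 in the frame of lightbox between 0.05 and 0.061 m and x of side3 in the frame of lightbox between -0.125 and 0.125 m and y of side3 in the frame of lightbox between -0.175 and 0.175 m and z of side3 in the frame of lightbox between 0.05 and 0.061 m and horizontal distance between base1 and base2 above 0.087 m and horizontal distance between each of base1, base2 and base3 above 0.087 m and horizontal distance between each of base1, base2, base3 and mid1 above 0.087 m and horizontal distance between each of base1, base2, base3, mid1 and mid2 above 0.087 m and horizontal distance between each of base1, base2, base3, mid1, mid2 and top1 above 0.087 m and horizontal distance between each of base1, base2, base3, mid1, mid2, top1 and side1 above 0.087 m and horizontal distance between each of base1, base2, base3, mid1, mid2, top1, side1 and side2 above 0.087 m and horizontal distance between each of base1, base2, base3, mid1, mid2, top1, side1, side2 and side3 above 0.087 m and ((x of base1 in the frame of lightbox above 0 m and y of base1 in the frame of lightbox above 0.0667 m) or (x of base2 in the frame of lightbox above 0 m and y of base2 in the frame of lightbox above 0.0667 m) or (x of base3 in the frame of lightbox above 0 m and y of base3 in the frame of lightbox above 0.0667 m) or (x of mid1 in the frame of lightbox above 0 m and y of mid1 in the frame of lightbox above 0.0667 m) or (x of mid2 in the frame of lightbox above 0 m and y of mid2 in the frame of lightbox above 0.0667 m) or (x of top1 in the frame of lightbox above 0 m and y of top1 in the frame of lightbox above 0.0667 m) or (x of side1 in the frame of lightbox above 0 m and y of side1 in the frame of lightbox above 0.0667 m) or (x of side2 in the frame of lightbox above 0 m and y of side2 in the frame of lightbox above 0.0667 m) or (x of side3 in the frame of lightbox above 0 m and y of side3 in the frame of lightbox above 0.0667 m)) and ((x of base1 in the frame of lightbox above 0 m and y of base1 in the frame of lightbox between -0.0667 and 0.0667 m) or (x of base2 in the frame of lightbox above 0 m and y of base2 in the frame of lightbox between -0.0667 and 0.0667 m) or (x of base3 in the frame of lightbox above 0 m and y of base3 in the frame of lightbox between -0.0667 and 0.0667 m) or (x of mid1 in the frame of lightbox above 0 m and y of mid1 in the frame of lightbox between -0.0667 and 0.0667 m) or (x of mid2 in the frame of lightbox above 0 m and y of mid2 in the frame of lightbox between -0.0667 and 0.0667 m) or (x of top1 in the frame of lightbox above 0 m and y of top1 in the frame of lightbox between -0.0667 and 0.0667 m) or (x of side1 in the frame of lightbox above 0 m and y of side1 in the frame of lightbox between -0.0667 and 0.0667 m) or (x of side2 in the frame of lightbox above 0 m and y of side2 in the frame of lightbox between -0.0667 and 0.0667 m) or (x of side3 in the frame of lightbox above 0 m and y of side3 in the frame of lightbox between -0.0667 and 0.0667 m)) and ((x of base1 in the frame of lightbox above 0 m and y of base1 in the frame of lightbox below -0.0667 m) or (x of base2 in the frame of lightbox above 0 m and y of base2 in the frame of lightbox below -0.0667 m) or (x of base3 in the frame of lightbox above 0 m and y of base3 in the frame of lightbox below -0.0667 m) or (x of mid1 in the frame of lightbox above 0 m and y of mid1 in the frame of lightbox below -0.0667 m) or (x of mid2 in the frame of lightbox above 0 m and y of mid2 in the frame of lightbox below -0.0667 m) or (x of top1 in the frame of lightbox above 0 m and y of top1 in the frame of lightbox below -0.0667 m) or (x of side1 in the frame of lightbox above 0 m and y of side1 in the frame of lightbox below -0.0667 m) or (x of side2 in the frame of lightbox above 0 m and y of side2 in the frame of lightbox below -0.0667 m) or (x of side3 in the frame of lightbox above 0 m and y of side3 in the frame of lightbox below -0.0667 m)) and ((x of base1 in the frame of lightbox below 0 m and y of base1 in the frame of lightbox above 0.0667 m) or (x of base2 in the frame of lightbox below 0 m and y of base2 in the frame of lightbox above 0.0667 m) or (x of base3 in the frame of lightbox below 0 m and y of base3 in the frame of lightbox above 0.0667 m) or (x of mid1 in the frame of lightbox below 0 m and y of mid1 in the frame of lightbox above 0.0667 m) or (x of mid2 in the frame of lightbox below 0 m and y of mid2 in the frame of lightbox above 0.0667 m) or (x of top1 in the frame of lightbox below 0 m and y of top1 in the frame of lightbox above 0.0667 m) or (x of side1 in the frame of lightbox below 0 m and y of side1 in the frame of lightbox above 0.0667 m) or (x of side2 in the frame of lightbox below 0 m and y of side2 in the frame of lightbox above 0.0667 m) or (x of side3 in the frame of lightbox below 0 m and y of side3 in the frame of lightbox above 0.0667 m)) and ((x of base1 in the frame of lightbox below 0 m and y of base1 in the frame of lightbox between -0.0667 and 0.0667 m) or (x of base2 in the frame of lightbox below 0 m and y of base2 in the frame of lightbox between -0.0667 and 0.0667 m) or (x of base3 in the frame of lightbox below 0 m and y of base3 in the frame of lightbox between -0.0667 and 0.0667 m) or (x of mid1 in the frame of lightbox below 0 m and y of mid1 in the frame of lightbox between -0.0667 and 0.0667 m) or (x of mid2 in the frame of lightbox below 0 m and y of mid2 in the frame of lightbox between -0.0667 and 0.0667 m) or (x of top1 in the frame of lightbox below 0 m and y of top1 in the frame of lightbox between -0.0667 and 0.0667 m) or (x of side1 in the frame of lightbox below 0 m and y of side1 in the frame of lightbox between -0.0667 and 0.0667 m) or (x of side2 in the frame of lightbox below 0 m and y of side2 in the frame of lightbox between -0.0667 and 0.0667 m) or (x of side3 in the frame of lightbox below 0 m and y of side3 in the frame of lightbox between -0.0667 and 0.0667 m)) and ((x of base1 in the frame of lightbox below 0 m and y of base1 in the frame of lightbox below -0.0667 m) or (x of base2 in the frame of lightbox below 0 m and y of base2 in the frame of lightbox below -0.0667 m) or (x of base3 in the frame of lightbox below 0 m and y of base3 in the frame of lightbox below -0.0667 m) or (x of mid1 in the frame of lightbox below 0 m and y of mid1 in the frame of lightbox below -0.0667 m) or (x of mid2 in the frame of lightbox below 0 m and y of mid2 in the frame of lightbox below -0.0667 m) or (x of top1 in the frame of lightbox below 0 m and y of top1 in the frame of lightbox below -0.0667 m) or (x of side1 in the frame of lightbox below 0 m and y of side1 in the frame of lightbox below -0.0667 m) or (x of side2 in the frame of lightbox below 0 m and y of side2 in the frame of lightbox below -0.0667 m) or (x of side3 in the frame of lightbox below 0 m and y of side3 in the frame of lightbox below -0.0667 m)) and x of dimmer_top in the frame of marker between -0.005 and 0.005 m); the robot touches nothing.
It fails at once if the pill bottle is moved by more than 20 mm (distance of pill_bottle from where it was at the start of the episode above 0.02 m).
It fails at once if the loupe is moved by more than 20 mm (distance of loupe from where it was at the start of the episode above 0.02 m).
It fails at once if the mouse is moved by more than 20 mm (distance of mouse from where it was at the start of the episode above 0.02 m).
It fails at once if the book is moved by more than 20 mm (distance of book from where it was at the start of the episode above 0.02 m).
Of top1, side1, side2, side3 only 2 to 4 are there at a start; the rules pass over those that are not, and their reading is None.
At some moment in a run one of mid1, mid2, top1, side1, side2, side3 may be knocked a few centimetres aside while the robot is not near it.
Once in a run the grip may slacken for a moment while it holds something.
It also fails if it takes over 210 s, if anything falls off the work surface, if the arm or the gripper's body presses on something with over 40 N, if the wrist force passes 120 N, or if a joint passes its speed limit or range.

## Robot

A 7-joint arm with a two-finger parallel gripper is mounted at the origin on the work surface. World frame = base frame: x ahead of the robot, y to its left, z up, the work surface at z = 0. Lengths are in m, angles in rad, forces in N, time in s.
With the tool pointing down it reaches from about 0.425 to 0.95 m from the base axis. Payload 4.7 kg.
Tool frame: the origin (TCP) lies on the centre line of the jaws, within the pads' length; the fingertips stand 8 mm ahead of it and the grasp point (between the pads) lies 11 mm behind it (bot.tip_reach is the distance from the TCP to the fingertips, in m); z points along the fingers, y is the line along which they close (so a half turn about z gives the same grasp; the last joint's range is limited). The gripper opens to 87 mm and grips with 3 to 60 N. Pads are 19 mm wide; open, the fingers measure 117 mm over their backs; the gripper's body (75 mm by 190 mm) begins 51 mm behind the grasp point.
Start: joints at [-1.14, 0.469, -0.049, 1.532, 0.024, 1.141, -0.082], TCP at [0.3, 0.605, 0.231] pointing down, gripper open.
Joint ranges: [-2.59, 2.59], [-0.33, 1.99], [-1.39, 1.29], [0.1, 2.45], [-1.04, 4.18], [0.21, 1.99], [-2.66, 2.66]. Speed limits (rad/s): [2.57, 2.57, 3.14, 3.14, 3.14, 3.14, 3.14].

## Interface

Orientations are given as a unit quaternion [w, x, y, z].
In Python, from bench import bot, grab_frame gives the robot as it stands.
- The arm moves only by the tool carry_out, never from a script. Its argument "series" is a list of rows, each a list of 5 numbers: the shift along the tool's x, y, z in units of 30 mm (1.0 is 30 mm), then the turn about the tool's z in rad, then the finger opening in mm, from 0 to 87. A call has 1 to 20 rows; each row is the pose to reach, as a shift and turn from the pose commanded when the call began, along the tool's axes at that moment; what a row does not reach only later rows make up. A row lasts 1/12 s, in which the tool goes at most 41.7 mm and 7.16 degrees, less where a joint would pass 70% of its speed; a pose out of reach is approached as far as the arm can. A call with a gripper value outside its range is refused whole. The fingers move at their own pace and stop on an object; the grip force is fixed at half the most. Time passes only in rows, so rows that repeat a pose let the fingers close. It gives the time, the measured TCP pose, the force, the opening and the grip force at its end, in the units of the state.
- bot.get_state(): the state, without advancing time (a new reading comes with each control period).
- grab_frame(name): name is "side" or "top"; returns a dict with "frame" (400x640x3 uint8, red, green, blue), "fx", "fy", "cx", "cy" (pixels), "R" (3x3) and "t" (3): a world point X has camera coordinates R X + t. Camera axes: x right, y down, z forward; pixel columns grow to the right and rows downward; lengths in m; the calibration is good to about 2 mm. A picture is of the moment at which its call begins. There is no depth.
- bot.finish_job(): hands the job in; it is judged then, once.
The state is a dict: "clock": time; "qpos": joint angles; "qvel": joint speeds; "joint_torque": joint torques, N m; "position": TCP position; "orientation": TCP orientation; "wrist_force": force on the tool from outside, world axes, zero at the start; "torque": the same for the moment, N m; "finger_gap": opening from 0.0 (shut) to 1.0 (fully open); "finger_force": force on a finger pad.
Only numpy, scipy, OpenCV 4.12 (cv2) and the standard library are available. Lean on these libraries where they do the work, as an engineer would, in place of code of your own. Each camera call takes 0.05 s, during which the arm holds its last target. There are 200 camera calls.

## Working session

There is one attempt and no reset: what is moved stays moved. The work goes in short steps, Python scripts to look and compute and a tool call to move; the robot and the scene stay as the last step left them, time stands still between calls to the robot, and variables do not carry over. Pictures are saved under pics/ and viewed, at most 14 in all, crops included, and the job is handed in when it is done.

Besides the shell and the picture viewer there is one more tool, called after "Call:" as name(argument=value, ...) on one line, values as JSON. carry_out: Moves the arm, as the interface text tells. Its arguments: {"type":"object","properties":{"series":{"type":"array","items":{"type":"array","items":{"type":"number"}}}},"required":["series"]}

```bash
mkdir -p pics; cat > h.py <<'E'
from bench import bot, grab_frame
import numpy as np, cv2
def snap(n,f):
    d=grab_frame(n); cv2.imwrite(f'pics/{f}.png',d['frame'][:,:,::-1]); np.savez(f'{n}.npz',**d); return d
def ray(d,uv,z):
    R,t=np.array(d['R']),np.array(d['t']); c=-R.T@t
    v=R.T@np.array([(uv[0]-d['cx'])/d['fx'],(uv[1]-d['cy'])/d['fy'],1.]); return c+v*(z-c[2])/v[2]
def proj(d,X):
    p=np.array(d['R'])@np.array(X)+np.array(d['t']); return np.array([d['fx']*p[0]/p[2]+d['cx'],d['fy']*p[1]/p[2]+d['cy']])
E
python3 - <<'E'
from h import *
for n in('top','side'):
    d=snap(n,n+'0'); print(n,d['fx'],d['cx'],d['cy'],-np.array(d['R']).T@d['t'],np.round(d['R'],2).tolist())
s=bot.get_state(); print({k:np.round(v,3).tolist() for k,v in s.items()}, bot.tip_reach)
E
```

```text
top 363.10346653654983 322.6173088460193 200.4939245982665 [0.47241215 0.01554164 1.03224244] [[0.01, -1.0, 0.0], [-0.99, -0.01, -0.11], [0.11, -0.0, -0.99]]
side 422.13284483042514 316.9409165383218 201.02522653896438 [-0.04182155 -0.5931054   1.05655158] [[0.71, -0.7, 0.0], [-0.53, -0.53, -0.66], [0.47, 0.47, -0.75]]
{'clock': 0.1, 'qpos': [-1.14, 0.469, -0.049, 1.534, 0.024, 1.141, -0.082], 'qvel': [-0.001, -0.002, 0.003, -0.003, -0.0, -0.0, -0.001], 'joint_torque': [0.001, -50.917, -0.081, -23.683, -0.061, 0.034, 0.0], 'position': [0.299, 0.604, 0.23], 'orientation': [-0.0, 0.228, 0.974, -0.001], 'wrist_force': [-0.026, -0.295, 0.169], 'torque': [0.006, 0.03, -0.031], 'finger_force': 0.0, 'finger_gap': 0.999} 0.008
```

View pics/top0.png

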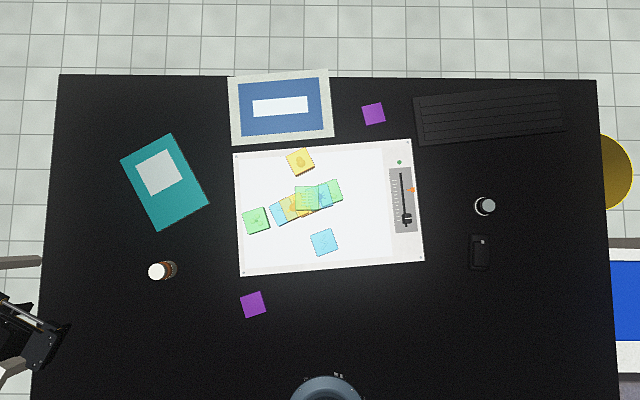

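View pics/side0.png

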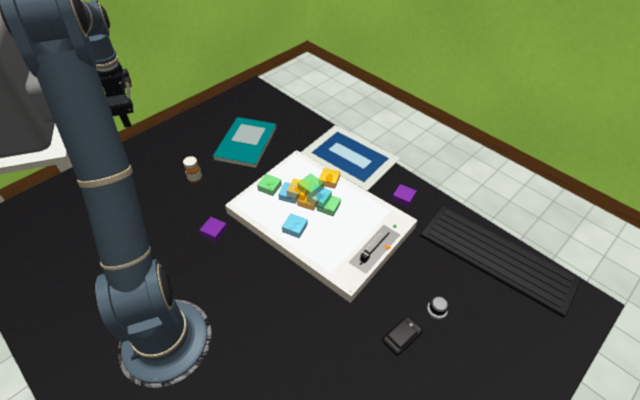

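The top view shows the white light box at px (233–425, 140–276). The heap is around (306,200). Loose blocks are yellow (300,161), green (256,220) and blue (323,242). The dimmer cap is at (406,219) and the arrow at (411,189). Possible look-alikes are the purple blocks at (373,114) and (253,304), which lie off the box and are not wanted. The targets are the amber, blue and green blocks on the panel, and I'll check them in one crop.

```bash
cat >> h.py <<'E'
E
python3 - <<'E'
from h import *
d=np.load('top.npz'); s=np.load('side.npz')
im=d['frame']
m=((im.min(2)>150)|((im.max(2)>120))).astype(np.uint8)
m[:138]=0;m[:, :228]=0;m[:,430:]=0;m[282:]=0; m[280:, :]=0
c=max(cv2.findContours(m,0,2)[0],key=cv2.contourArea); h=cv2.convexHull(c)
q=cv2.approxPolyDP(h,4,True)[:,0]; print(q.tolist(), cv2.minAreaRect(h))
W=[ray(d,p,.04)[:2] for p in q]; print(np.round(W,4).tolist())
print(cv2.minAreaRect(np.float32([ray(d,p[0],.04)[:2]*1000 for p in h])))
a=cv2.resize(im[140:275,228:428],None,fx=4,fy=4,interpolation=2)[:,:,::-1]
cv2.imwrite('pics/c1.png',a[:540])
b=cv2.resize(s['frame'][150:300,225:420],None,fx=4,fy=4,interpolation=2)[:,:,::-1]
cv2.imwrite('pics/c2.png',b)
E
```

```text
[[410, 139], [424, 260], [240, 276], [233, 153]] ((326.60321044921875, 206.68667602539062), (123.96697235107422, 185.3440399169922), 85.03025817871094)
[[0.7541, -0.2314], [0.4193, -0.2637], [0.3725, 0.232], [0.7092, 0.2626]]
((564.2939453125, 0.454437255859375), (340.6571044921875, 500.56732177734375), 5.417207717895508)
```

View pics/c1.png

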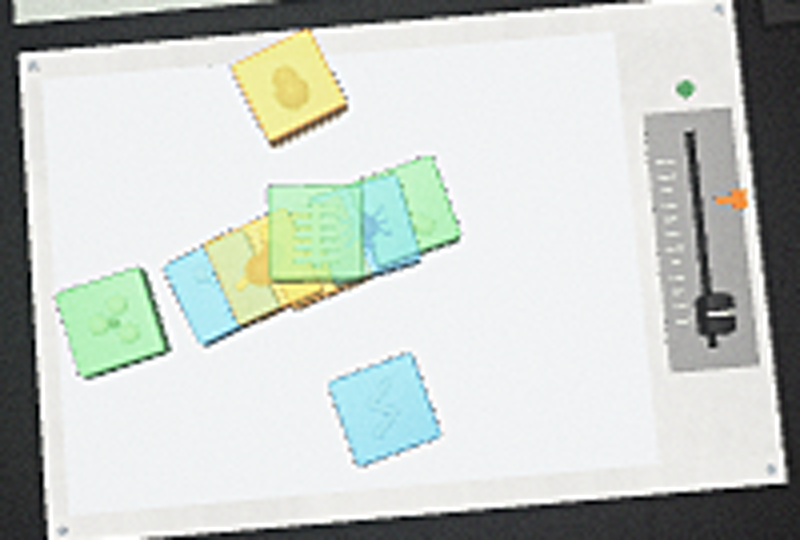

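View pics/c2.png

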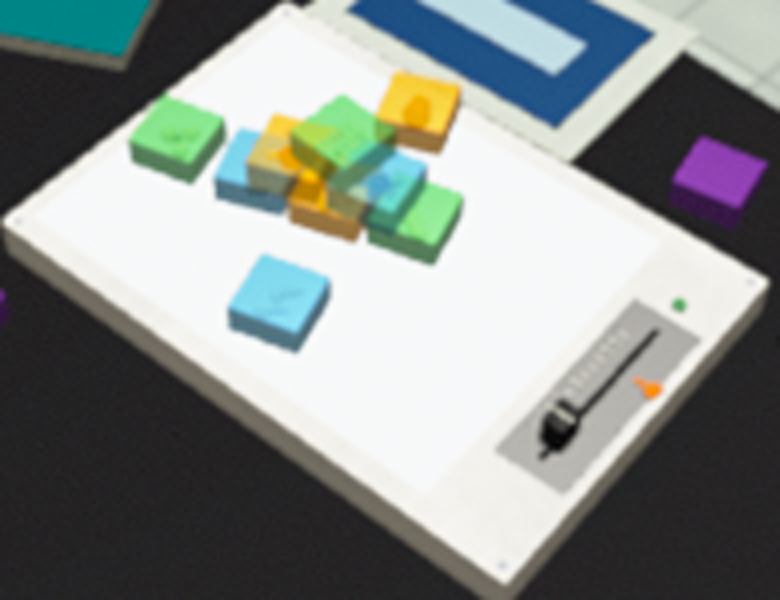

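The crops confirm nine blocks. The base row is blue, amber, green. The mid layer is amber and blue, with green on top. The side blocks are yellow (290,85), green (111,320) and blue (385,408) in the crop. The cap line is at crop (719,315) and the arrow tip at (716,200).

```bash
cat >> h.py <<'E'
O=np.array([.561,.0353]); YAW=np.radians(5.42); RL=np.array([[np.cos(YAW),-np.sin(YAW)],[np.sin(YAW),np.cos(YAW)]])
def lb(p): return RL.T@(np.array(p)[:2]-O)
def wd(p): return O+RL@np.array(p)
def crop(d,p,z): return ray(d,(p[0]/4+228-.375,p[1]/4+140-.375),z)
def go(xy,z,ang=None,cur=None):
    """tool units (x,y,z,turn) from present pose to world xy,z with closing dir ang (deg)"""
    s=bot.get_state(); q=s['orientation']; 
    from scipy.spatial.transform import Rotation as Ro
    M=Ro.from_quat([q[1],q[2],q[3],q[0]]).as_matrix()
    if cur is None: cur=s['position']
    v=M.T@(np.array([xy[0],xy[1],z])-cur)/.03
    c=np.degrees(np.arctan2(M[1,1],M[0,1])); 
    turn=0 if ang is None else -np.radians((ang-c+90)%180-90)
    return np.round(v,3),round(turn,3),'close ang',round(c,1),'tilt',np.round(M[:,2],3)
E
python3 - <<'E'
from h import *
d=np.load('top.npz')
B={'side1':([(232,67),(311,30),(347,102),(270,136)],.07),'top1':([(268,184),(364,186),(361,279),(270,277)],.13),
'side2':([(55,293),(145,267),(166,348),(85,373)],.07),'side3':([(329,380),(411,352),(440,433),(362,465)],.07)}
for k,(c,z) in B.items():
    P=np.array([crop(d,p,z)[:2] for p in c]); e=P[1]-P[0]; n=np.linalg.norm
    print(k,np.round(P.mean(0),4),'lb',np.round(lb(P.mean(0)),4),'sides',[round(n(P[i]-P[i-1]),3) for i in range(4)],'edge angs',[round(np.degrees(np.arctan2(*(P[i]-P[i-1])[::-1]))%90,1) for i in range(4)])
# heap row
for k,p,z in [('b1 ul',(163,270),.07),('b1 ll',(205,345),.07),('b3 ur',(432,157),.07),('b3 lr',(459,238),.07),('m2 ur',(402,172),.1),('m2 lr',(420,258),.1),('m1 ul',(205,241),.1),('m1 ll',(243,328),.1),('line',(719,315),.072)]:
    print(k,np.round(crop(d,p,z)[:2],4),np.round(lb(crop(d,p,z)),4))
for k,p,z in [('tip',(716,200),.0415)]: print(k,np.round(lb(crop(d,p,z)),4))
print('panel corners lb',[np.round(lb(crop(d,p,.04)),3).tolist() for p in [(40,75),(612,33),(655,462)]])
print(go((.6,.03),.25,23))
E
```

```text
side1 [0.6831 0.0736] lb [0.1252 0.0266] sides [np.float64(0.054), np.float64(0.059), np.float64(0.055), np.float64(0.057)] edge angs [np.float64(29.4), np.float64(26.2), np.float64(26.8), np.float64(24.7)]
top1 [0.5762 0.0524] lb [0.0167 0.0156] sides [np.float64(0.059), np.float64(0.06), np.float64(0.059), np.float64(0.057)] edge angs [np.float64(2.2), np.float64(89.3), np.float64(88.7), np.float64(89.3)]
side2 [0.5227 0.1884] lb [-0.0237  0.1561] sides [np.float64(0.057), np.float64(0.062), np.float64(0.056), np.float64(0.056)] edge angs [np.float64(22.2), np.float64(16.8), np.float64(15.9), np.float64(17.7)]
side3 [0.4669 0.0074] lb [-0.0963 -0.0189] sides [np.float64(0.06), np.float64(0.057), np.float64(0.056), np.float64(0.055)] edge angs [np.float64(22.0), np.float64(19.3), np.float64(20.1), np.float64(22.6)]
b1 ul [0.5563 0.156 ] [0.0067 0.1206]
b1 ll [0.5068 0.1271] [-0.0453  0.0965]
b3 ur [ 0.634  -0.0224] [ 0.0672 -0.0643]
b3 lr [ 0.5795 -0.0407] [ 0.0113 -0.0774]
m2 ur [ 0.6189 -0.0018] [ 0.0542 -0.0424]
m2 lr [ 0.563  -0.0138] [-0.0027 -0.049 ]
m1 ul [0.5727 0.125 ] [0.0201 0.0882]
m1 ll [0.5168 0.0995] [-0.0379  0.068 ]
line [ 0.5296 -0.2129] [-0.0547 -0.2441]
tip [ 0.0254 -0.2582]
panel corners lb [[0.153, 0.2], [0.149, -0.199], [-0.149, -0.198]]
(array([-17.479, -12.714,  -0.657]), np.float64(0.71), 'close ang', np.float64(63.7), 'tilt', array([-0.001, -0.002, -1.   ]))
```

```bash
python3 -c "
from h import *
print(go((.576,.0525),.20,0,cur=np.array([.3,.605,.231])))"
```

```text
(array([-16.416, -12.42 ,   1.056]), np.float64(1.111), 'close ang', np.float64(63.7), 'tilt', array([-0.001, -0.002, -1.   ]))
```

Call:
carry_out(series=[[-16.4,-12.4,0.5,1.11,87],[-16.4,-12.4,0.5,1.11,87],[-16.4,-12.4,0.5,1.11,87],[-16.4,-12.4,0.5,1.11,87],[-16.4,-12.4,0.5,1.11,87],[-16.4,-12.4,0.5,1.11,87],[-16.4,-12.4,0.5,1.11,87],[-16.4,-12.4,0.5,1.11,87],[-16.4,-12.4,0.5,1.11,87],[-16.4,-12.4,0.5,1.11,87],[-16.4,-12.4,0.5,1.11,87],[-16.4,-12.4,0.5,1.11,87],[-16.4,-12.4,0.5,1.11,87],[-16.4,-12.4,0.5,1.11,87],[-16.4,-12.4,0.5,1.11,87],[-16.4,-12.4,0.5,1.11,87],[-16.4,-12.4,1.0,1.11,87],[-16.4,-12.4,1.0,1.11,87],[-16.4,-12.4,1.0,1.11,87],[-16.4,-12.4,1.0,1.11,87]])

```text
clock: 1.77
position: [0.5751, 0.054, 0.2006]
orientation: [-0.0, 0.706, 0.708, -0.0]
wrist_force: [0.1, 0.2, 0.5]
finger_gap: 1.0
finger_force: 0.0
```

```bash
python3 -c "
from h import *
print(bot.get_state()['position'],go((.576,.0525),.116,0)); print('cell',wd((.108,-.145)))"
```

```text
[0.57512825 0.0539618  0.20060322] (array([-0.049,  0.03 ,  2.82 ]), np.float64(0.002), 'close ang', np.float64(0.1), 'tilt', array([-0.,  0., -1.]))
cell [ 0.68221323 -0.09885048]
```

Call:
carry_out(series=[[0,0,1.4,0,87],[0,0,2.8,0,87],[0,0,2.8,0,87],[0,0,2.8,0,55],[0,0,2.8,0,55],[0,0,2.8,0,55],[0,0,2.8,0,55],[0,0,2.8,0,55],[0,0,1.4,0,55],[0,0,0.3,0,55],[-2.5,1.75,0.3,-0.09,55],[-5.1,3.55,0.3,-0.09,55],[-5.1,3.55,0.3,-0.09,55],[-5.1,3.55,0.3,-0.09,55],[-5.1,3.55,0.3,-0.09,55],[-5.1,3.55,0.3,-0.09,55],[-5.1,3.55,0.3,-0.09,55]])

```text
clock: 3.18
position: [0.682, -0.1012, 0.1917]
orientation: [0.0, 0.675, 0.738, -0.0]
wrist_force: [-0.5, 1.1, -1.2]
finger_gap: 0.688
finger_force: 30.0
```

```bash
python3 -c "
from h import *
print(bot.get_state()['position'],go(wd((.108,-.145)),.057,5.4)); print('mid2 row ctr')
d=snap('top','t1')
a=cv2.resize(d['frame'][140:275,228:428],None,fx=4,fy=4,interpolation=2)[:,:,::-1]
cv2.imwrite('pics/c3.png',a)"
```

```text
[ 0.68195484 -0.10119402  0.19166753] (array([0.078, 0.016, 4.489]), np.float64(-0.006), 'close ang', np.float64(5.1), 'tilt', array([-0., -0., -1.]))
mid2 row ctr
```

View pics/c3.png

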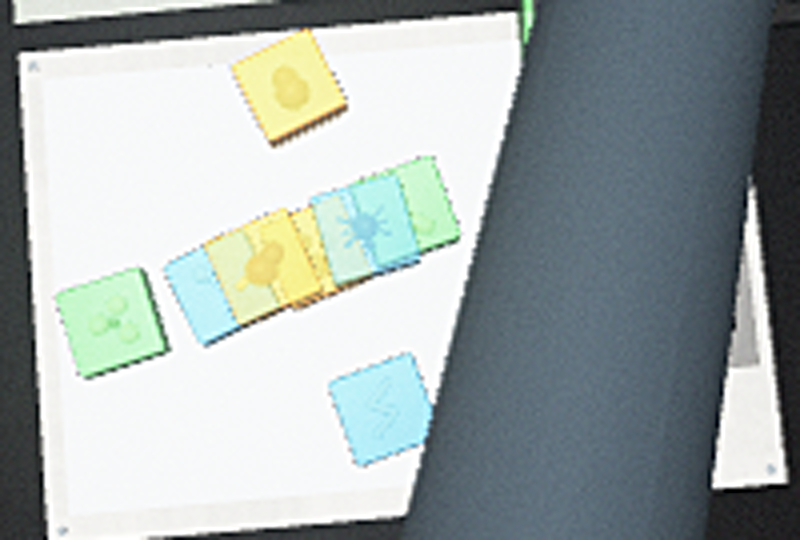

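The heap is intact: mid1 (amber) has its centre at crop (263,268) and mid2 (blue) at (365,228). The gripper holds the green top1.

Call:
carry_out(series=[[0.05,0,1.3,0,55],[0.08,0,2.6,0,55],[0.08,0,3.7,0,55],[0.08,0,4.3,0,55],[0.08,0,4.48,0,55],[0.08,0,4.48,0,55],[0.08,0,4.48,0,75],[0.08,0,4.48,0,78],[0.08,0,4.48,0,78],[0.08,0,4.0,0,78],[0.08,0,2.6,0,78],[0.08,0,1.2,0,87],[0.08,0,0.3,0,87],[0.08,0,0.3,0,87]])

```text
clock: 4.4
position: [0.686, -0.0983, 0.1916]
orientation: [0.006, 0.674, 0.739, 0.004]
wrist_force: [-0.3, -0.1, -0.1]
finger_gap: 0.984
finger_force: 0.0
```

```bash
python3 - <<'E'
from h import *
d=np.load('top.npz')
B={'mid2':([(311,197),(400,172),(420,258),(331,284)],.1),'mid1':([(206,238),(282,210),(322,299),(243,326)],.1)}
for k,(c,z) in B.items():
    P=np.array([crop(d,p,z)[:2] for p in c]); n=np.linalg.norm
    print(k,np.round(P.mean(0),4),'lb',np.round(lb(P.mean(0)),4),'sides',[round(n(P[i]-P[i-1]),3) for i in range(4)],'edge angs',[round(np.degrees(np.arctan2(*(P[i]-P[i-1])[::-1]))%90,1) for i in range(4)])
    print(go(P.mean(0),.15,18))
E
```

```text
mid2 [0.5824 0.0215] lb [ 0.02   -0.0157] sides [np.float64(0.058), np.float64(0.06), np.float64(0.058), np.float64(0.06)] edge angs [np.float64(13.6), np.float64(16.4), np.float64(13.4), np.float64(16.9)]
(array([ 4.296, -3.096,  1.333]), np.float64(-0.223), 'close ang', np.float64(5.2), 'tilt', array([ 0.014, -0.001, -1.   ]))
mid1 [0.5555 0.0872] lb [-0.0006  0.0522] sides [np.float64(0.062), np.float64(0.052), np.float64(0.063), np.float64(0.053)] edge angs [np.float64(23.8), np.float64(21.0), np.float64(24.9), np.float64(19.5)]
(array([ 6.555, -3.79 ,  1.318]), np.float64(-0.223), 'close ang', np.float64(5.2), 'tilt', array([ 0.014, -0.001, -1.   ]))
```

Call:
carry_out(series=[[0,0,0,0,87],[0,0,0,0,87]])

```text
clock: 4.57
position: [0.6813, -0.0968, 0.1825]
orientation: [-0.0, 0.674, 0.739, 0.0]
wrist_force: [-0.7, -0.3, -0.6]
finger_gap: 0.998
finger_force: 0.0
```

```bash
python3 - <<'E'
from h import *
print(bot.get_state()['position'],np.round(bot.get_state()['qpos'],3),go((.5824,.0215),.16,15))
E
```

```text
[ 0.6812659  -0.09680045  0.18253534] [-0.18   0.548  0.388  1.569 -0.227  1.07   0.357] (array([ 4.227, -2.922,  0.755]), np.float64(-0.17), 'close ang', np.float64(5.2), 'tilt', array([-0.001,  0.001, -1.   ]))
```

Call:
carry_out(series=[[2.1,-1.45,0,-0.17,87],[4.23,-2.92,0,-0.17,87],[4.23,-2.92,0,-0.17,87],[4.23,-2.92,0,-0.17,87],[4.23,-2.92,0,-0.17,87],[4.23,-2.92,0,-0.17,87],[4.23,-2.92,0,-0.17,87],[4.23,-2.92,1.3,-0.17,87],[4.23,-2.92,2.5,-0.17,87],[4.23,-2.92,3.2,-0.17,87],[4.23,-2.92,3.2,-0.17,87],[4.23,-2.92,3.2,-0.17,55],[4.23,-2.92,3.2,-0.17,55],[4.23,-2.92,3.2,-0.17,55],[4.23,-2.92,3.2,-0.17,55],[4.23,-2.92,3.2,-0.17,55],[4.23,-2.92,2.2,-0.17,55],[4.23,-2.92,1.0,-0.17,55],[4.23,-2.92,0,-0.17,55],[4.23,-2.92,0,-0.17,55]])

```text
clock: 6.23
position: [0.5871, 0.0211, 0.1895]
orientation: [0.004, 0.609, 0.793, 0.005]
wrist_force: [1.2, 0.4, -1.4]
finger_gap: 0.684
finger_force: 29.9
```

```bash
python3 - <<'E'
from h import *
print(bot.get_state()['position'],go(wd((0,-.145)),.057,5.4))
E
```

```text
[0.58710163 0.02105169 0.18948752] (array([-4.077, -1.574,  4.402]), np.float64(0.166), 'close ang', np.float64(14.9), 'tilt', array([ 0.013,  0.002, -1.   ]))
```

Call:
carry_out(series=[[-1.3,-0.45,0,0.08,55],[-2.6,-0.9,0,0.166,55],[-4.0,-1.35,0,0.166,55],[-4.13,-1.37,0,0.166,55],[-4.13,-1.37,0,0.166,55],[-4.13,-1.37,0.4,0.166,55],[-4.13,-1.37,1.6,0.166,55],[-4.13,-1.37,2.8,0.166,55],[-4.13,-1.37,3.8,0.166,55],[-4.13,-1.37,4.18,0.166,55],[-4.13,-1.37,4.18,0.166,55],[-4.13,-1.37,4.18,0.166,78],[-4.13,-1.37,4.18,0.166,78],[-4.13,-1.37,4.18,0.166,78],[-4.13,-1.37,3.6,0.166,78],[-4.13,-1.37,2.4,0.166,78],[-4.13,-1.37,1.2,0.166,87],[-4.13,-1.37,0.2,0.166,87],[-4.13,-1.37,0.0,0.166,87],[-4.13,-1.37,0.0,0.166,87]])

```text
clock: 7.9
position: [0.577, -0.1091, 0.1855]
orientation: [0.002, 0.673, 0.74, 0.002]
wrist_force: [-0.1, -0.4, -0.7]
finger_gap: 0.992
finger_force: 0.0
```

Call:
carry_out(series=[[0,0,0,0,87]])

```text
clock: 7.98
position: [0.575, -0.1086, 0.1823]
orientation: [-0.0, 0.672, 0.74, 0.0]
wrist_force: [0.2, 0.1, -0.9]
finger_gap: 1.0
finger_force: 0.0
```

```bash
python3 - <<'E'
from h import *
print(bot.get_state()['position'],go((.5555,.0872),.086,22))
E
```

```text
[ 0.57495844 -0.10863302  0.18228557] (array([ 6.558, -0.023,  3.213]), np.float64(-0.288), 'close ang', np.float64(5.5), 'tilt', array([ 0.   ,  0.001, -1.   ]))
```

Call:
carry_out(series=[[1.0,0,0,-0.1,87],[2.3,0,0,-0.2,87],[3.6,0,0,-0.29,87],[5.0,0,0,-0.29,87],[6.1,0,0,-0.29,87],[6.56,0,0,-0.29,87],[6.56,-0.02,0,-0.29,87],[6.56,-0.02,0,-0.29,87],[6.56,-0.02,1.2,-0.29,87],[6.56,-0.02,2.5,-0.29,87],[6.56,-0.02,3.2,-0.29,87],[6.56,-0.02,3.2,-0.29,87],[6.56,-0.02,3.2,-0.29,55],[6.56,-0.02,3.2,-0.29,55],[6.56,-0.02,3.2,-0.29,55],[6.56,-0.02,3.2,-0.29,55],[6.56,-0.02,2.6,-0.29,55],[6.56,-0.02,1.3,-0.29,55],[6.56,-0.02,0.3,-0.29,55],[6.56,-0.02,0,-0.29,55]])

```text
clock: 9.65
position: [0.5592, 0.087, 0.1886]
orientation: [0.003, 0.559, 0.829, 0.004]
wrist_force: [0.7, -0.4, 0.2]
finger_gap: 0.644
finger_force: 0.0
```

Call:
carry_out(series=[[0,0,0,0,55],[0,0,0,0,55]])

```text
clock: 9.82
position: [0.556, 0.0868, 0.1831]
orientation: [0.0, 0.559, 0.829, 0.001]
wrist_force: [-0.2, -0.2, -0.6]
finger_gap: 0.631
finger_force: 0.0
```

```bash
python3 - <<'E'
from h import *
print(bot.get_state()['position'],go(wd((-.108,-.145)),.057,5.4))
E
```

```text
[0.55595978 0.0868135  0.18307442] (array([-5.254, -5.33 ,  4.193]), np.float64(0.291), 'close ang', np.float64(22.1), 'tilt', array([ 0.001,  0.001, -1.   ]))
```

Call:
carry_out(series=[[-1,0.5,-1,0,87],[-2.3,1.2,-1,0,87],[-3.6,2,-1,0,87],[-5,2.8,-1,0,87],[-6.2,3.5,-1,0,87],[-7.5,4.2,-1,0,87],[-8.5,4.2,-1,0,87],[-8.5,4.2,-1,0,87]])

```text
clock: 10.48
position: [0.7693, -0.1115, 0.2083]
orientation: [0.0, 0.562, 0.827, -0.004]
wrist_force: [-1.0, -1.9, -0.0]
finger_gap: 0.993
finger_force: 0.0
```

```bash
python3 -c "
from h import *
d=snap('top','t2')
a=cv2.resize(d['frame'][140:275,228:428],None,fx=4,fy=4,interpolation=2)[:,:,::-1]
cv2.imwrite('pics/c4.png',a)"
```

```text
(no output)
```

View pics/c4.png

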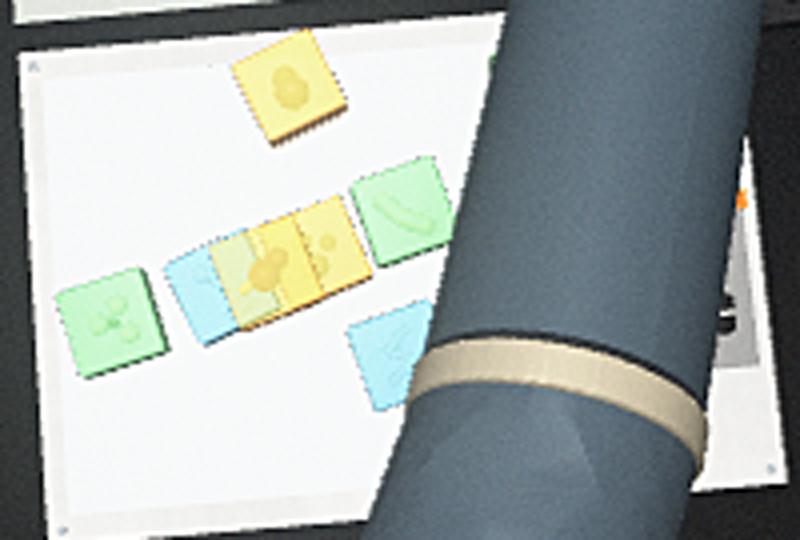

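The grip slackened and mid1 fell back almost in place, with its centre at crop (267,268). The blue side3 was knocked to about crop (402,357). I'll re-grasp mid1.

```bash
python3 - <<'E'
from h import *
d=np.load('top.npz')
P=np.array([crop(d,p,.1)[:2] for p in [(211,235),(287,208),(325,298),(248,325)]]);print(P.mean(0),[np.linalg.norm(P[i]-P[i-1]).round(3) for i in range(4)])
print(bot.get_state()['position'],go(P.mean(0),.183,22), go(P.mean(0),.086,22)[0][2])
E
```

```text
[0.55664667 0.08428702] [np.float64(0.063), np.float64(0.052), np.float64(0.063), np.float64(0.052)]
[ 0.768332   -0.10978013  0.20839285] (array([ 8.615, -4.172,  0.849]), np.float64(-0.007), 'close ang', np.float64(21.6), 'tilt', array([-0.005, -0.005, -1.   ])) 4.082
```

Call:
carry_out(series=[[1.2,-0.6,0,0,87],[2.5,-1.2,0,0,87],[3.8,-1.8,0,0,87],[5.0,-2.4,0,0,87],[6.2,-3.0,0.4,0,87],[7.4,-3.7,0.8,0,87],[8.4,-4.2,1.0,0,87],[8.4,-4.2,1.0,0,87],[8.4,-4.2,1.0,0,87],[8.4,-4.2,1.0,0,87],[8.4,-4.2,1.0,0,87]])

```text
clock: 11.45
position: [0.5577, 0.0831, 0.1825]
orientation: [0.0, 0.559, 0.829, -0.0]
wrist_force: [0.1, 0.1, 0.1]
finger_gap: 1.001
finger_force: 0.0
```

```bash
python3 - <<'E'
from h import *
print(bot.get_state()['position'],go((.5566,.0843),.085,22))
E
```

```text
[0.5577108  0.08313588 0.18251417] (array([ 0.052, -0.021,  3.25 ]), np.float64(-0.0), 'close ang', np.float64(22.0), 'tilt', array([ 0.001, -0.   , -1.   ]))
```

Call:
carry_out(series=[[0.05,0,1.2,0,87],[0.05,0,2.4,0,87],[0.05,0,3.2,0,87],[0.05,0,3.25,0,87],[0.05,0,3.25,0,55],[0.05,0,3.25,0,55],[0.05,0,3.25,0,55],[0.05,0,3.25,0,55],[0.05,0,3.25,0,55],[0.05,0,2.7,0,55],[0.05,0,1.4,0,55],[0.05,0,0.4,0,55],[-0.8,-0.8,0,0.1,55],[-1.7,-1.8,0,0.2,55],[-2.6,-2.8,0,0.29,55],[-3.5,-3.7,0,0.29,55],[-4.4,-4.6,0,0.29,55],[-5.12,-5.34,0,0.29,55],[-5.12,-5.34,0,0.29,55],[-5.12,-5.34,0,0.29,55]])

```text
clock: 13.12
position: [0.4657, -0.1203, 0.1832]
orientation: [0.0, 0.674, 0.738, 0.001]
wrist_force: [0.1, 0.5, -1.0]
finger_gap: 0.69
finger_force: 30.0
```

```bash
python3 - <<'E'
from h import *
print(bot.get_state()['position'],go(wd((-.108,-.145)),.057,5.4))
E
```

```text
[ 0.4656775  -0.12032195  0.1832497 ] (array([0.03 , 0.047, 4.208]), np.float64(-0.004), 'close ang', np.float64(5.2), 'tilt', array([ 0.001,  0.   , -1.   ]))
```

Call:
carry_out(series=[[0.03,0.04,1.2,0,55],[0.03,0.04,2.5,0,55],[0.03,0.04,3.6,0,55],[0.03,0.04,4.18,0,55],[0.03,0.04,4.18,0,55],[0.03,0.04,4.18,0,78],[0.03,0.04,4.18,0,78],[0.03,0.04,4.18,0,78],[0.03,0.04,3.6,0,78],[0.03,0.04,2.4,0,78],[0.03,0.04,1.2,0,87],[0.03,0.04,0.2,0,87],[0.03,0.04,0,0,87],[0.03,0.04,0,0,87]])

```text
clock: 14.28
position: [0.4695, -0.1175, 0.1855]
orientation: [0.003, 0.672, 0.74, 0.003]
wrist_force: [-0.6, 0.4, 0.0]
finger_gap: 0.993
finger_force: 0.0
```

```bash
python3 - <<'E'
from h import *
d=np.load('top.npz')
B={'base2(R edge)':([(343,195),(372,275)],.07),'base3':([(350,183),(434,156),(457,239),(379,264)],.07),'base1':([(163,270),(205,345)],.07),'side3':([(347,328),(427,300),(375,408)],.07)}
for k,(c,z) in B.items():
    P=np.array([crop(d,p,z)[:2] for p in c]); 
    print(k,np.round(P,4).tolist(),np.round(P.mean(0),4),'lb',np.round(lb(P.mean(0)),4),[round(np.degrees(np.arctan2(*(P[i]-P[i-1])[::-1]))%90,1) for i in range(len(c))],[np.linalg.norm(P[i]-P[i-1]).round(3) for i in range(len(c))])
print(bot.get_state()['position'],go((.6831,.0736),.056,27))
E
```

```text
base2(R edge) [[0.6077, 0.037], [0.5542, 0.0171]] [0.581  0.0271] lb [ 0.0191 -0.0101] [np.float64(20.4), np.float64(20.4)] [np.float64(0.057), np.float64(0.057)]
base3 [[0.6159, 0.0324], [0.6347, -0.0237], [0.5788, -0.0393], [0.5616, 0.0125]] [ 0.5977 -0.0045] lb [ 0.0328 -0.0431] [np.float64(20.1), np.float64(18.5), np.float64(15.6), np.float64(18.4)] [np.float64(0.058), np.float64(0.059), np.float64(0.058), np.float64(0.055)]
base1 [[0.5563, 0.156], [0.5068, 0.1271]] [0.5315 0.1415] lb [-0.0193  0.1086] [np.float64(30.3), np.float64(30.3)] [np.float64(0.057), np.float64(0.057)]
side3 [[0.5189, 0.0333], [0.5379, -0.0195], [0.4664, 0.0143]] [0.5077 0.0094] lb [-0.0555 -0.0208] [np.float64(19.9), np.float64(19.8), np.float64(64.7)] [np.float64(0.056), np.float64(0.056), np.float64(0.079)]
[ 0.46947589 -0.11753682  0.18554462] (array([5.662, 7.665, 4.374]), np.float64(-0.375), 'close ang', np.float64(5.5), 'tilt', array([ 0.007,  0.001, -1.   ]))
```

Call:
carry_out(series=[[0.7,0.9,0,-0.1,87],[1.5,2.0,0,-0.2,87],[2.3,3.1,0,-0.3,87],[3.1,4.2,0,-0.375,87],[3.9,5.3,0,-0.375,87],[4.7,6.4,0,-0.375,87],[5.4,7.3,0,-0.375,87],[5.71,7.78,0,-0.375,87],[5.71,7.78,0.5,-0.375,87],[5.71,7.78,1.0,-0.375,87],[5.71,7.78,1.0,-0.375,87],[5.71,7.78,1.0,-0.375,87]])

```text
clock: 15.28
position: [0.6821, 0.0751, 0.1503]
orientation: [-0.002, 0.523, 0.852, -0.001]
wrist_force: [-0.5, 0.3, -0.0]
finger_gap: 0.996
finger_force: 0.0
```

```bash
python3 - <<'E'
from h import *
print(bot.get_state()['position'],go((.6831,.0736),.056,27),wd((.108,0)))
E
```

```text
[0.68213921 0.07508607 0.15027172] (array([-0.063,  0.019,  3.142]), np.float64(-0.001), 'close ang', np.float64(26.9), 'tilt', array([-0.004, -0.001, -1.   ])) [0.66851714 0.04550123]
```

Call:
carry_out(series=[[-0.06,0.02,1.2,0,87],[-0.06,0.02,2.4,0,87],[-0.06,0.02,3.13,0,87],[-0.06,0.02,3.13,0,87],[-0.06,0.02,3.13,0,55],[-0.06,0.02,3.13,0,55],[-0.06,0.02,3.13,0,55],[-0.06,0.02,3.13,0,55],[-0.06,0.02,2.6,0,55],[-0.06,0.02,1.9,0,55],[-0.4,-0.4,1.5,0.12,55],[-0.72,-0.72,1.5,0.24,55],[-0.72,-0.72,1.5,0.375,55],[-0.72,-0.72,1.5,0.375,55],[-0.72,-0.72,2.4,0.375,55],[-0.72,-0.72,3.1,0.375,55],[-0.72,-0.72,3.1,0.375,55],[-0.72,-0.72,3.1,0.375,55]])

```text
clock: 16.78
position: [0.6869, 0.0333, 0.072]
orientation: [0.016, 0.675, 0.738, 0.006]
wrist_force: [2.9, -17.4, 33.3]
finger_gap: 0.634
finger_force: 18.1
```

Call:
carry_out(series=[[0,0,0,0,72],[0,0,0,0,72],[0,0,0,0,72],[0,0,-0.6,0,72],[0,0,-1.8,0,72],[0,0,-3.0,0,72],[0,0,-3.1,0,87],[0,0,-3.1,0,87],[0,0,-3.1,0,87]])

```text
clock: 17.53
position: [0.6738, 0.0471, 0.1525]
orientation: [-0.0, 0.672, 0.741, 0.0]
wrist_force: [-0.9, 0.2, 0.1]
finger_gap: 0.958
finger_force: 0.0
```

```bash
python3 - <<'E'
from h import *
print(bot.get_state()['position'],go((.5227,.1884),.15,17), wd((0,.145)),wd((.108,.145)),wd((-.108,.145)))
E
```

```text
[0.67380043 0.04706207 0.15253468] (array([ 5.18 , -4.553,  0.09 ]), np.float64(-0.199), 'close ang', np.float64(5.6), 'tilt', array([-0.   ,  0.001, -1.   ])) [0.54730391 0.17965171] [0.65482104 0.18985294] [0.43978677 0.16945048]
```

Call:
carry_out(series=[[1,-0.9,-0.5,-0.1,87],[2,-1.8,-1,-0.2,87],[3,-2.7,-1,-0.2,87],[4,-3.6,-1,-0.2,87],[5.18,-4.55,-1,-0.2,87],[5.18,-4.55,-1,-0.2,87],[5.18,-4.55,-1,-0.2,87]])

```text
clock: 18.12
position: [0.5201, 0.1911, 0.1809]
orientation: [-0.002, 0.592, 0.806, -0.001]
wrist_force: [0.6, -0.0, -0.3]
finger_gap: 1.0
finger_force: 0.0
```

```bash
python3 -c "
from h import *
d=snap('top','t3'); s=snap('side','s3')
a=cv2.resize(d['frame'][140:275,228:428],None,fx=4,fy=4,interpolation=2)[:,:,::-1]
b=cv2.resize(s['frame'][150:300,225:420],None,fx=2.6,fy=2.6,interpolation=2)[:,:,::-1]
cv2.imwrite('pics/c5.png',a); cv2.imwrite('pics/c6.png',b)"
```

```text
(no output)
```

View pics/c5.png

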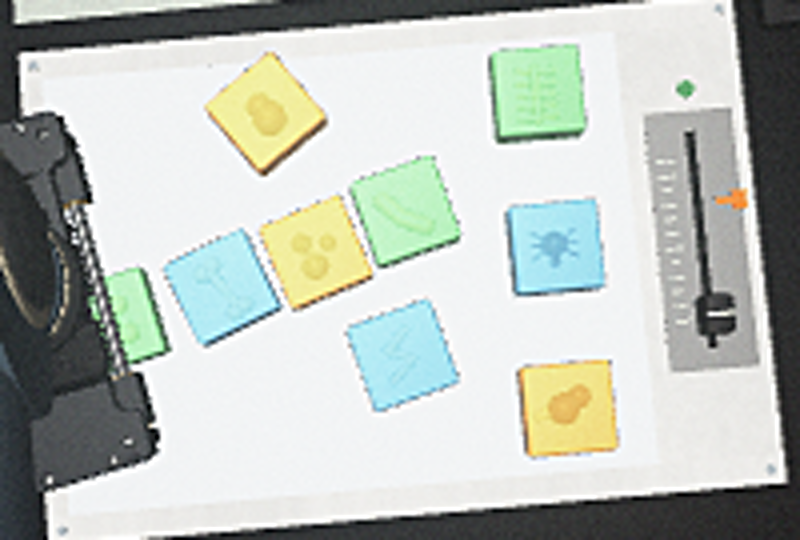

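View pics/c6.png

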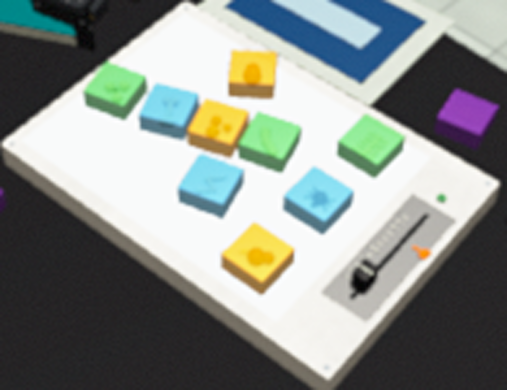

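The yellow side1 slipped out of the grip and lies flat at crop (267,111), turned. The heap is now a single layer: base1 (222,287), base2 (316,250), base3 (406,210). Side3 is at (403,354). The right column is placed correctly.

```bash
python3 - <<'E'
from h import *
d=np.load('top.npz')
B={'side1':[(207,107),(271,53),(326,118),(264,168)],'base1':[(163,270),(246,230),(281,305),(206,343)],'base2':[(260,225),(342,196),(372,275),(297,305)],'base3':[(350,183),(434,156),(460,238),(380,264)],'side3':[(347,327),(427,299),(460,378),(376,410)],
'top1':[(489,50),(580,45),(584,131),(497,137)],'mid2':[(507,207),(600,198),(605,287),(516,294)],'mid1':[(518,370),(611,361),(618,449),(527,455)]}
for k,c in B.items():
    P=np.array([crop(d,p,.07)[:2] for p in c]); n=np.linalg.norm
    print(k,np.round(P.mean(0),4),'lb',np.round(lb(P.mean(0)),4),'sides',[n(P[i]-P[i-1]).round(3) for i in range(4)],'angs',[round(np.degrees(np.arctan2(*(P[i]-P[i-1])[::-1]))%90,1) for i in range(4)])
m=cv2.inRange(d['frame'],(200,80,0),(255,170,80)); m[:,:395]=0; m[:,430:]=0
ys,xs=np.nonzero(m); print(len(xs),[(x,y) for x,y in zip(xs,ys)][:40]); print('arrow lb',lb(ray(d,(xs.mean(),ys.mean()),.0415)))
print(bot.get_state()['position'],go((.5227,.1884),.056,17),wd((-.108,.145)))
E
```

```text
side1 [0.664  0.0888] lb [0.1076 0.0435] sides [np.float64(0.057), np.float64(0.057), np.float64(0.058), np.float64(0.054)] angs [np.float64(43.5), np.float64(41.5), np.float64(40.5), np.float64(39.9)]
base1 [0.5454 0.1153] lb [-0.008   0.0811] sides [np.float64(0.057), np.float64(0.061), np.float64(0.055), np.float64(0.055)] angs [np.float64(31.6), np.float64(26.5), np.float64(25.8), np.float64(27.5)]
base2 [0.5705 0.0534] lb [0.0112 0.0171] sides [np.float64(0.059), np.float64(0.058), np.float64(0.057), np.float64(0.054)] angs [np.float64(25.6), np.float64(20.2), np.float64(21.3), np.float64(22.4)]
base3 [ 0.5979 -0.0052] lb [ 0.0329 -0.0438] sides [np.float64(0.058), np.float64(0.059), np.float64(0.058), np.float64(0.056)] angs [np.float64(20.8), np.float64(18.5), np.float64(17.7), np.float64(18.6)]
side3 [ 0.5024 -0.0035] lb [-0.062  -0.0331] sides [np.float64(0.058), np.float64(0.056), np.float64(0.057), np.float64(0.059)] angs [np.float64(19.9), np.float64(19.8), np.float64(23.0), np.float64(21.2)]
top1 [ 0.68   -0.0933] lb [ 0.1063 -0.1392] sides [np.float64(0.06), np.float64(
[... 556 characters left out ...]
)), (np.int64(412), np.int64(188)), (np.int64(413), np.int64(188)), (np.int64(411), np.int64(189)), (np.int64(412), np.int64(189)), (np.int64(413), np.int64(189)), (np.int64(407), np.int64(190)), (np.int64(408), np.int64(190)), (np.int64(409), np.int64(190)), (np.int64(411), np.int64(190)), (np.int64(412), np.int64(190)), (np.int64(413), np.int64(190)), (np.int64(411), np.int64(191)), (np.int64(412), np.int64(191)), (np.int64(413), np.int64(191)), (np.int64(414), np.int64(191))]
arrow lb [ 0.02412741 -0.27123458]
[0.52321368 0.18737379 0.18157885] (array([0.041, 0.   , 4.186]), np.float64(-0.001), 'close ang', np.float64(17.0), 'tilt', array([-0.001, -0.001, -1.   ])) [0.43978677 0.16945048]
```

Call:
carry_out(series=[[0.04,0,1.2,0,87],[0.04,0,2.4,0,87],[0.04,0,3.6,0,87],[0.04,0,4.23,0,87],[0.04,0,4.23,0,87],[0.04,0,4.23,0,40],[0.04,0,4.23,0,40],[0.04,0,4.23,0,40],[0.04,0,4.23,0,40],[0.04,0,4.23,0,40],[0.04,0,3.9,0,40],[0.04,0,3.2,0,40],[0.04,0,2.5,0,40],[0.1,-0.8,2.2,0.1,40],[0.2,-1.8,2.2,0.2,40],[0.24,-2.5,2.2,0.2,40],[0.24,-2.83,2.2,0.2,40],[0.24,-2.83,2.2,0.2,40],[0.24,-2.83,2.2,0.2,40]])

```text
clock: 19.8
position: [0.441, 0.1705, 0.1174]
orientation: [0.0, 0.673, 0.74, 0.001]
wrist_force: [1.1, 0.5, -1.9]
finger_gap: 0.69
finger_force: 29.8
```

```bash
python3 - <<'E'
from h import *
print(bot.get_state()['position'],go(wd((-.108,.145)),.055,5.4))
E
```

```text
[0.441015   0.17050297 0.11735633] (array([-0.033, -0.049,  2.078]), np.float64(0.001), 'close ang', np.float64(5.5), 'tilt', array([ 0.002,  0.001, -1.   ]))
```

Call:
carry_out(series=[[-0.03,-0.04,1.0,0,40],[-0.03,-0.04,1.8,0,40],[-0.03,-0.04,2.05,0,40],[-0.03,-0.04,2.05,0,40],[-0.03,-0.04,2.05,0,76],[-0.03,-0.04,2.05,0,76],[-0.03,-0.04,2.05,0,76],[-0.03,-0.04,1.5,0,76],[-0.03,-0.04,0.4,0,87],[-0.03,-0.04,-0.6,0,87],[-0.6,0.8,-1.0,-0.1,87],[-1.2,1.8,-1.0,-0.2,87],[-1.8,2.7,-1.0,-0.3,87],[-2.13,3.34,-1.0,-0.377,87],[-2.13,3.34,-1.0,-0.377,87],[-2.13,3.34,-1.0,-0.377,87],[-2.13,3.34,-1.0,-0.377,87]])

```text
clock: 21.22
position: [0.5451, 0.1162, 0.1463]
orientation: [-0.001, 0.522, 0.853, -0.0]
wrist_force: [-0.8, 1.1, -0.9]
finger_gap: 0.994
finger_force: 0.0
```

```bash
python3 - <<'E'
from h import *
print(bot.get_state()['position'],go((.5454,.1153),.055,27),wd((0,.145)))
E
```

```text
[0.54512766 0.11623353 0.14633851] (array([-3.400e-02, -3.000e-03,  3.045e+00]), np.float64(0.0), 'close ang', np.float64(27.0), 'tilt', array([-0.001,  0.   , -1.   ])) [0.54730391 0.17965171]
```

Call:
carry_out(series=[[-0.03,0,1.2,0,87],[-0.03,0,2.4,0,87],[-0.03,0,3.05,0,87],[-0.03,0,3.05,0,87],[-0.03,0,3.05,0,40],[-0.03,0,3.05,0,40],[-0.03,0,3.05,0,40],[-0.03,0,3.05,0,40],[-0.03,0,3.05,0,40],[-0.03,0,2.7,0,40],[-0.03,0,2.0,0,40],[-0.03,0,1.3,0,40],[0.5,0.3,1.0,0.1,40],[1.3,0.7,1.0,0.22,40],[1.85,1.03,1.0,0.34,40],[1.85,1.03,1.0,0.377,40],[1.85,1.03,1.0,0.377,40],[1.85,1.03,1.0,0.377,40]])

```text
clock: 22.72
position: [0.548, 0.1791, 0.117]
orientation: [0.0, 0.672, 0.74, -0.0]
wrist_force: [0.1, -0.8, -1.5]
finger_gap: 0.69
finger_force: 30.0
```

```bash
python3 - <<'E'
from h import *
print(bot.get_state()['position'],go(wd((0,.145)),.055,5.4))
E
```

```text
[0.54804174 0.1790615  0.11699914] (array([ 0.023, -0.023,  2.067]), np.float64(0.002), 'close ang', np.float64(5.5), 'tilt', array([ 0., -0., -1.]))
```

Call:
carry_out(series=[[0.02,-0.02,1.0,0,40],[0.02,-0.02,1.8,0,40],[0.02,-0.02,2.05,0,40],[0.02,-0.02,2.05,0,40],[0.02,-0.02,2.05,0,76],[0.02,-0.02,2.05,0,76],[0.02,-0.02,2.05,0,76],[0.02,-0.02,1.5,0,76],[0.02,-0.02,0.4,0,87],[0.02,-0.02,-0.6,0,87],[-0.7,0.8,-1.0,-0.12,87],[-1.6,1.7,-1.0,-0.24,87],[-2.5,2.6,-1.0,-0.36,87],[-3.38,3.59,-1.0,-0.48,87],[-3.38,3.59,-1.0,-0.6,87],[-3.38,3.59,-1.0,-0.62,87],[-3.38,3.59,-1.0,-0.62,87],[-3.38,3.59,-1.0,-0.62,87]])

```text
clock: 24.22
position: [0.6642, 0.0899, 0.1464]
orientation: [-0.001, 0.415, 0.91, 0.0]
wrist_force: [-0.1, 0.2, 0.2]
finger_gap: 1.006
finger_force: 0.0
```

```bash
python3 - <<'E'
from h import *
print(bot.get_state()['position'],go((.664,.0888),.055,41),go(wd((.108,.145)),.055,5.4))
E
```

```text
[0.66418282 0.08988962 0.1464497 ] (array([-0.028, -0.028,  3.048]), np.float64(-0.001), 'close ang', np.float64(40.9), 'tilt', array([-0.001,  0.001, -1.   ])) (array([2.718, 1.947, 3.052]), np.float64(0.62), 'close ang', np.float64(40.9), 'tilt', array([-0.001,  0.001, -1.   ]))
```

Call:
carry_out(series=[[-0.03,-0.03,1.2,0,87],[-0.03,-0.03,2.4,0,87],[-0.03,-0.03,3.05,0,87],[-0.03,-0.03,3.05,0,87],[-0.03,-0.03,3.05,0,40],[-0.03,-0.03,3.05,0,40],[-0.03,-0.03,3.05,0,40],[-0.03,-0.03,3.05,0,40],[-0.03,-0.03,3.05,0,40],[-0.03,-0.03,2.7,0,40],[-0.03,-0.03,2.0,0,40],[-0.03,-0.03,1.3,0,40],[0.6,0.4,1.0,0.12,40],[1.4,1.0,1.0,0.24,40],[2.2,1.6,1.0,0.36,40],[2.72,1.95,1.0,0.48,40],[2.72,1.95,1.0,0.6,40],[2.72,1.95,1.0,0.62,40],[2.72,1.95,1.0,0.62,40],[2.72,1.95,1.0,0.62,40]])

```text
clock: 25.88
position: [0.656, 0.1871, 0.117]
orientation: [0.0, 0.673, 0.74, -0.0]
wrist_force: [-0.6, -0.5, -1.2]
finger_gap: 0.689
finger_force: 30.0
```

```bash
python3 - <<'E'
from h import *
print(bot.get_state()['position'],go(wd((.108,.145)),.055,5.4),go((.5979,-.0052),.15,19))
E
```

```text
[0.65595225 0.18709891 0.11703782] (array([ 0.096, -0.029,  2.068]), np.float64(0.001), 'close ang', np.float64(5.5), 'tilt', array([ 0.   , -0.001, -1.   ])) (array([-6.197, -2.538, -1.095]), np.float64(-0.236), 'close ang', np.float64(5.5), 'tilt', array([ 0.   , -0.001, -1.   ]))
```

Next I place this block and hover over base3.

Call:
carry_out(series=[[0.08,-0.02,1.0,0,40],[0.08,-0.02,1.8,0,40],[0.08,-0.02,2.05,0,40],[0.08,-0.02,2.05,0,40],[0.08,-0.02,2.05,0,76],[0.08,-0.02,2.05,0,76],[0.08,-0.02,2.05,0,76],[0.08,-0.02,1.5,0,76],[0.08,-0.02,0.4,0,87],[0.08,-0.02,-0.6,0,87],[-0.9,-0.4,-1.1,-0.12,87],[-2.1,-0.9,-1.1,-0.235,87],[-3.3,-1.4,-1.1,-0.235,87],[-4.5,-1.9,-1.1,-0.235,87],[-5.6,-2.3,-1.1,-0.235,87],[-6.2,-2.54,-1.1,-0.235,87],[-6.2,-2.54,-1.1,-0.235,87],[-6.2,-2.54,-1.1,-0.235,87],[-6.2,-2.54,-1.1,-0.235,87]])

```text
clock: 27.47
position: [0.5979, -0.0026, 0.1497]
orientation: [-0.0, 0.581, 0.814, 0.001]
wrist_force: [0.4, 0.2, -0.9]
finger_gap: 0.999
finger_force: 0.0
```

```bash
python3 - <<'E'
from h import *
print(bot.get_state()['position'],go((.5979,-.0052),.055,19),go(wd((.108,0)),.055,5.4))
E
```

```text
[ 0.59790774 -0.00259726  0.14969154] (array([-0.085, -0.031,  3.156]), np.float64(-0.0), 'close ang', np.float64(19.0), 'tilt', array([ 0.001,  0.001, -1.   ])) (array([0.748, 2.744, 3.159]), np.float64(0.237), 'close ang', np.float64(19.0), 'tilt', array([ 0.001,  0.001, -1.   ]))
```

Call:
carry_out(series=[[-0.08,-0.02,1.2,0,87],[-0.08,-0.02,2.4,0,87],[-0.08,-0.02,3.16,0,87],[-0.08,-0.02,3.16,0,87],[-0.08,-0.02,3.16,0,40],[-0.08,-0.02,3.16,0,40],[-0.08,-0.02,3.16,0,40],[-0.08,-0.02,3.16,0,40],[-0.08,-0.02,3.16,0,40],[-0.08,-0.02,2.8,0,40],[-0.08,-0.02,2.1,0,40],[-0.08,-0.02,1.4,0,40],[0.2,0.8,1.1,0.12,40],[0.5,1.8,1.1,0.237,40],[0.75,2.74,1.1,0.237,40],[0.75,2.74,1.1,0.237,40],[0.75,2.74,1.1,0.237,40],[0.75,2.74,1.1,0.237,40]])

```text
clock: 28.97
position: [0.6673, 0.0435, 0.1167]
orientation: [-0.0, 0.674, 0.739, -0.001]
wrist_force: [-0.9, -0.7, -0.7]
finger_gap: 0.691
finger_force: 29.9
```

```bash
python3 - <<'E'
from h import *
print(bot.get_state()['position'],go(wd((.108,0)),.055,5.4),go((.5024,-.0035),.15,20.5))
E
```

```text
[0.6672648  0.0435058  0.11669877] (array([0.063, 0.05 , 2.057]), np.float64(-0.001), 'close ang', np.float64(5.3), 'tilt', array([-0.001, -0.001, -1.   ])) (array([-1.051, -5.618, -1.104]), np.float64(-0.265), 'close ang', np.float64(5.3), 'tilt', array([-0.001, -0.001, -1.   ]))
```

Next, place base3 and hover over side3.

Call:
carry_out(series=[[0.06,0.05,1.0,0,40],[0.06,0.05,1.8,0,40],[0.06,0.05,2.05,0,40],[0.06,0.05,2.05,0,40],[0.06,0.05,2.05,0,73],[0.06,0.05,2.05,0,73],[0.06,0.05,2.05,0,73],[0.06,0.05,1.5,0,73],[0.06,0.05,0.4,0,87],[0.06,0.05,-0.6,0,87],[-0.15,-0.9,-1.1,-0.12,87],[-0.35,-2.0,-1.1,-0.265,87],[-0.6,-3.2,-1.1,-0.265,87],[-0.85,-4.4,-1.1,-0.265,87],[-1.05,-5.3,-1.1,-0.265,87],[-1.05,-5.62,-1.1,-0.265,87],[-1.05,-5.62,-1.1,-0.265,87],[-1.05,-5.62,-1.1,-0.265,87],[-1.05,-5.62,-1.1,-0.265,87]])

```text
clock: 30.55
position: [0.505, -0.0022, 0.1501]
orientation: [0.001, 0.569, 0.822, 0.001]
wrist_force: [0.0, 0.3, 0.4]
finger_gap: 0.999
finger_force: 0.0
```

```bash
python3 - <<'E'
from h import *
print(bot.get_state()['position'],go((.5024,-.0035),.055,20.5),go(wd((-.108,0)),.055,5.4))
E
```

```text
[ 0.50501644 -0.00218848  0.15005471] (array([-0.008, -0.104,  3.168]), np.float64(0.001), 'close ang', np.float64(20.6), 'tilt', array([ 0.002,  0.   , -1.   ])) (array([ 1.458, -1.296,  3.164]), np.float64(0.265), 'close ang', np.float64(20.6), 'tilt', array([ 0.002,  0.   , -1.   ]))
```

Call:
carry_out(series=[[0,-0.08,1.2,0,87],[0,-0.08,2.4,0,87],[0,-0.08,3.16,0,87],[0,-0.08,3.16,0,87],[0,-0.08,3.16,0,40],[0,-0.08,3.16,0,40],[0,-0.08,3.16,0,40],[0,-0.08,3.16,0,40],[0,-0.08,3.16,0,40],[0,-0.08,2.8,0,40],[0,-0.08,2.1,0,40],[0,-0.08,1.4,0,40],[0.7,-0.6,1.1,0.12,40],[1.46,-1.3,1.1,0.24,40],[1.46,-1.3,1.1,0.265,40],[1.46,-1.3,1.1,0.265,40],[1.46,-1.3,1.1,0.265,40],[1.46,-1.3,1.1,0.265,40]])

```text
clock: 32.05
position: [0.4522, 0.0242, 0.1171]
orientation: [0.001, 0.673, 0.739, 0.001]
wrist_force: [0.1, -0.2, -0.6]
finger_gap: 0.685
finger_force: 30.0
```

```bash
python3 - <<'E'
from h import *
print(bot.get_state()['position'],go(wd((-.108,0)),.055,5.4),go((.5705,.0534),.15,21.5))
E
```

```text
[0.4521583  0.02418784 0.11707709] (array([0.026, 0.044, 2.069]), np.float64(-0.001), 'close ang', np.float64(5.4), 'tilt', array([ 0.002,  0.   , -1.   ])) (array([ 0.601,  4.02 , -1.091]), np.float64(-0.282), 'close ang', np.float64(5.4), 'tilt', array([ 0.002,  0.   , -1.   ]))
```

Call:
carry_out(series=[[0.02,0.04,1.0,0,40],[0.02,0.04,1.8,0,40],[0.02,0.04,2.05,0,40],[0.02,0.04,2.05,0,40],[0.02,0.04,2.05,0,76],[0.02,0.04,2.05,0,76],[0.02,0.04,2.05,0,76],[0.02,0.04,1.5,0,76],[0.02,0.04,0.4,0,76],[0.02,0.04,-0.6,0,60],[0.02,0.04,-1.1,0,60],[0.02,0.04,-1.1,0,60]])

```text
clock: 33.05
position: [0.4549, 0.0254, 0.153]
orientation: [0.002, 0.673, 0.739, 0.004]
wrist_force: [0.8, 1.2, 0.0]
finger_gap: 0.74
finger_force: 0.0
```

Call:
carry_out(series=[[-0.7,0.15,0,0.12,55],[-1.5,0.3,0,0.24,55],[-2.4,0.5,0,0.36,55],[-3.3,0.7,0,0.48,55],[-4.2,0.9,0,0.6,55],[-5.1,1.1,0,0.72,55],[-6.0,1.3,0,0.84,55],[-6.9,1.5,0,0.96,55],[-7.8,1.7,0,1.08,55],[-8.1,1.75,0,1.2,55],[-8.1,1.75,0,1.32,55],[-8.1,1.75,0,1.44,55],[-8.1,1.75,0,1.57,55],[-8.1,1.75,0,1.57,55],[-8.1,1.75,0,1.57,55],[-8.1,1.75,0,1.57,55]])

```text
clock: 34.38
position: [0.5269, -0.2116, 0.1491]
orientation: [-0.0, 0.999, 0.048, -0.0]
wrist_force: [0.4, 1.1, 0.7]
finger_gap: 0.635
finger_force: 0.0
```

```bash
python3 - <<'E'
from h import *
print(bot.get_state()['position'],go((.5296,-.2135),.064,95.4),go(wd((.0245,-.245)),.064,95.4), np.round(bot.get_state()['qpos'],2))
E
```

```text
[ 0.52693205 -0.21164505  0.1490708 ] (array([0.085, 0.071, 2.836]), np.float64(0.002), 'close ang', np.float64(-84.5), 'tilt', array([-0.001,  0.   , -1.   ])) (array([2.727, 0.086, 2.834]), np.float64(0.002), 'close ang', np.float64(-84.5), 'tilt', array([-0.001,  0.   , -1.   ])) [-0.38  0.53  0.95  1.92 -0.53  0.97 -0.66]
```

Call:
carry_out(series=[[0.08,0.07,1.2,0,55],[0.08,0.07,2.3,0,55],[0.08,0.07,2.85,0,55],[0.08,0.07,2.85,0,55],[0.08,0.07,2.85,0,10],[0.08,0.07,2.85,0,10],[0.08,0.07,2.85,0,10],[0.08,0.07,2.85,0,10],[0.08,0.07,2.85,0,10],[0.08,0.07,2.85,0,10],[0.5,0.07,2.85,0,10],[1.0,0.07,2.85,0,10],[1.5,0.07,2.85,0,10],[2.0,0.08,2.85,0,10],[2.4,0.08,2.85,0,10],[2.7,0.08,2.85,0,10],[2.72,0.08,2.85,0,10],[2.72,0.08,2.85,0,10],[2.72,0.08,2.85,0,10]])

```text
clock: 35.97
position: [0.6091, -0.2061, 0.0645]
orientation: [-0.0, 0.999, 0.047, 0.001]
wrist_force: [1.7, 2.6, 4.0]
finger_gap: 0.225
finger_force: 30.0
```

Call:
carry_out(series=[[0,0,0,0,50],[0,0,0,0,50],[0,0,0,0,50],[0,0,-0.6,0,50],[0,0,-1.7,0,50],[0,0,-2.9,0,50],[0,-1.2,-3.5,0,50],[0,-2.4,-3.5,0,50],[0,-3.6,-3.5,0,50],[0,-4.8,-3.5,0,50],[0,-6.0,-3.5,0,50],[0,-7.2,-3.5,0,50],[0,-8.4,-3.5,0,50],[0,-9.6,-3.5,0,50],[0,-10.8,-3.5,0,50],[0,-12,-3.5,0,50],[0,-13.2,-3.5,0,50],[0,-13.2,-3.5,0,50]])

```text
clock: 37.47
position: [0.5698, 0.1969, 0.1675]
orientation: [-0.002, 0.999, 0.053, -0.001]
wrist_force: [-0.4, 1.4, -0.6]
finger_gap: 0.575
finger_force: 0.0
```

```bash
python3 -c "
from h import *
d=snap('top','t4')
a=cv2.resize(d['frame'][140:275,228:428],None,fx=4,fy=4,interpolation=2)[:,:,::-1]
cv2.imwrite('pics/c7.png',a)"
```

```text
(no output)
```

View pics/c7.png

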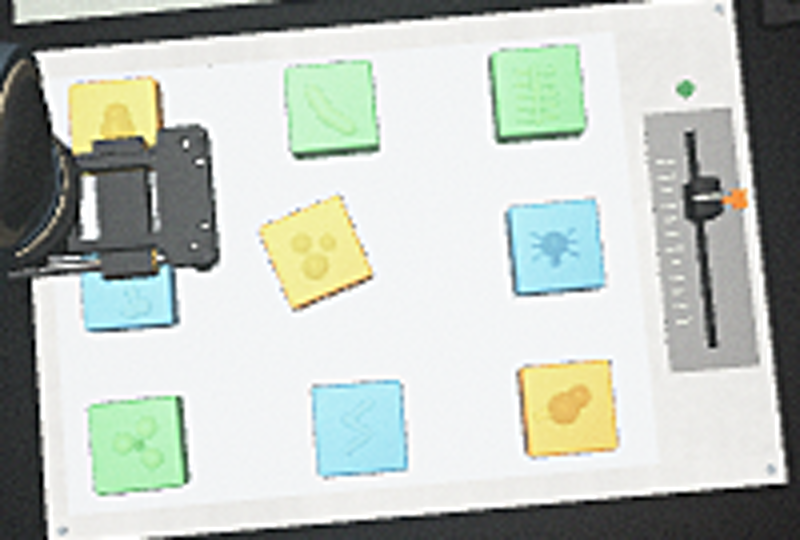

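All nine blocks lie in a single layer. The cap line is at crop (706,197), near the arrow tip (718,200). The base2–base3 gap and the dimmer are the two things left to check.

```bash
python3 - <<'E'
from h import *
d=np.load('top.npz'); s=grab_frame('side')
B={'base2':[(260,228),(342,196),(372,275),(297,307)],'base3':[(285,67),(373,61),(380,151),(293,155)],'side3':[(312,387),(404,380),(408,468),(319,476)],'side2':[(87,403),(181,397),(186,484),(98,492)]}
for k,c in B.items(): print(k,np.round(lb(np.mean([crop(d,p,.07)[:2] for p in c],0)),4))
def line(d,z,lo,n):
    # white line px on cap: bright px near predicted cap
    c=proj(d,[*wd((.0245,-.245)),.072]); g=d['frame'][int(c[1])-7:int(c[1])+8,int(c[0])-7:int(c[0])+8].min(2); print(n,c.round(1)); print(g)
line(d,0,0,'top'); line(s,0,0,'side')
for n,f in(('top',d),('side',s)):
    im=f['frame'].astype(int); m=(im[:,:,0]>190)&(im[:,:,1]<170)&(im[:,:,1]>70)&(im[:,:,2]<90)
    c=proj(f,[*wd((.0245,-.269)),.0415]); yy,xx=np.nonzero(m); k=np.hypot(xx-c[0],yy-c[1])<12
    print(n,k.sum(),c,'arrow lb',lb(ray(f,(xx[k].mean(),yy[k].mean()),.0415)))
E
```

```text
base2 [0.0103 0.0172]
base3 [ 0.1059 -0.0007]
side3 [-0.1081 -0.0015]
side2 [-0.1061  0.145 ]
top [404.4 188.8]
[[177 177 192  85  32  93 177 177 174 175 172 173 172 166 168]
 [182 179 196  82  33  93 181 181 180 179 171 180 167 170 166]
 [176 182 189 117  43 106 193 198 189 187 174 176 170 170 169]
 [180 184 192 122  49  63  83  88  83  90 125 182 173 172 166]
 [180 191 196  83  62  74  72  60  64  54  24 178 178 172 168]
 [182 142  42  34  62  83  79  71  64  53  33 182 175 174 166]
 [183 149  50  40  57  72  67  64  54  45  33 119 173 150 111]
 [186 150  50  36  43  70 109 111 106 161 165 131 167 130  73]
 [184 146  51  35 158 255 255 245 188 171 169 130  94  83  70]
 [184 199  63  36  38  68  58  52  47  44  33  37  76  90  72]
 [187 197  62  34  41  76  72  65  62  57  43  82 173 165  75]
 [179 193  73  45  43  74  79  75  72  65  49  46 173 174 144]
 [174 192  78  38  44  68  66  58  47  34  26 128 178 173 174]
 [184 187 105  38  37  41  38  33  22  75 187 181 175 178 169]
 [174 182 192 145  74  46  41 140 194 183 181 175 177 171 171]]
side [380.7 236.3]
[[241 238 239 239 236 2
[... 363 characters left out ...]
8 171 170 166 150 133 137 115  78  61  66  75  64  89]
 [177 172 179 161 111  75  86 129 145 142 114  60  44  83 133]
 [171 171 172 132  64  49  59  75 111 151 137  79  79 133 162]
 [175 180 158  96  38  43  57  66  73  91  96  75 118 162 172]
 [178 185 151  80  22  18  40  56  58  48  31  49 135 171 171]
 [178 179 137  56  12  11  18  27  33  18   7  54 138 172 173]
 [186 178 127  41   6   9  12  14  12  10  31  85 147 172 172]
 [182 176 123  42   4  10   8   7   4  25  80 134 165 172 173]
 [173 172 139  77  29  10   9   9  20  65 124 164 173 174 173]]
top 16 [410.55484654 189.62227958] arrow lb [ 0.02416828 -0.27280044]
side 11 [386.28604512 246.79085622] arrow lb [ 0.02617789 -0.27165385]
```

```bash
python3 -c "
from h import *
print(bot.finish_job())"
```

```text
the job is handed in; nothing more can be done
None
```

The job is handed in, but the verdict wasn't shown: all nine blocks lie flat on the panel about 95 mm or more apart with every sixth covered, the dimmer line is within about 2 mm of the arrow by my measurement, and the robot was sent near no bystander, though I took no final reading of those or of two partly hidden blocks.

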